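Square up a flatted shaft in the drilling fixture and wedge its locating bar fast

ROBOT

A 6-joint arm with a two-finger parallel gripper is mounted at the origin on the work surface. World frame = base frame: x ahead of the robot, y to its left, z up, the work surface at z = 0. Lengths are in m, angles in degrees, forces in N, time in s.
With the tool pointing down it reaches from about 0.4 to 0.825 m from the base axis. Payload 7 kg.
Tool frame: the origin (TCP) lies on the centre line of the jaws, within the pads' length; the fingertips stand 19 mm ahead of it and the grasp point (between the pads) is the TCP (r.tip_extent is the distance from the TCP to the fingertips, in m); z points along the fingers, y is the line along which they close (so a half turn about z gives the same grasp; the last joint's range is limited). The gripper opens to 88 mm and grips with 3 to 60 N. Pads are 19 mm wide; open, the fingers measure 130 mm over their backs; the gripper's body (78 mm by 193 mm) begins 47 mm behind the grasp point.
Start: joints at [-46.748, 20.546, 0.682, 0, -70.136, -16.507], TCP at [0.304, -0.603, 0.246] pointing down, gripper open.
Joint ranges: [-176.03, 176.03], [-82.01, 121.73], [-58.28, 71.71], [-173.87, 95.51], [-174.79, -0.11], [-173.66, 173.66]. Speed limits (degrees/s): [136.94, 136.94, 172.46, 180, 180, 180].

INTERFACE

Orientations are given as [roll, pitch, yaw] about the fixed x, y, z axes, in that order (R = Rz(yaw) Ry(pitch) Rx(roll)).
In Python, from plant import r gives the robot as it stands. The module is installed in compiled form; this text tells all that it offers.
- The arm moves only by the tool jog_arm, never from a script. Its argument "deltas" is a list that holds one entry, the list of rows, each a list of 5 numbers: the opening, from -1 (shut) to 1 (fully open), then the shift along the world's x, y, z in cm, then the turn about the world's z in rad. In form: [[[claw, dx, dy, dz, turn], ...]]. A call has 1 to 8 rows; each row shifts and turns the commanded pose from where the row before left it; what a row does not reach is not made up. A row lasts 1/8 s, in which the tool goes at most 62.5 mm and 10.7 degrees, less where a joint would pass 70% of its speed; a pose out of reach is approached as far as the arm can. A call with a gripper value outside its range is refused whole. The fingers move at their own pace and stop on an object; "force" is the grip in N (left out, the last holds). Time passes only in rows, so rows that do not move let the fingers close. It gives the time, the measured TCP pose, the force, the opening and the grip force at its end, in the units of the state.
- r.get_state(): the state, without advancing time (a new reading comes with each control period).
- r.capture(name): name is "scene" or "side" or "wrist"; returns the picture (400x640x3 uint8, blue, green, red); there is no depth.
- r.camera_info(name): a dict with "fx", "fy", "cx", "cy" (pixels), "view" (4x4, takes a point from world to camera coordinates). Camera axes: x right, y up, looking along -z (the intrinsics and any distortion apply to the point x, -y, -z); pixel columns grow to the right and rows downward; lengths in m; the calibration is good to about 2 mm. A picture is of the moment at which its call begins: read the wrist's pose just before it. camera_info takes no time and is no camera call; for the wrist camera it gives the pose at the moment of the call.
- r.close_job(): hands the job in; it is judged then, once.
The state is a dict: "time_s": time; "joints": joint angles; "qd": joint speeds; "joint_torque": joint torques, N m; "tcp_pos": TCP position; "eef_rot": TCP orientation; "contact_force": force on the tool from outside, world axes, zero at the start; "moment": the same for the moment, N m; "gripper_width": finger opening in m; "gripper_force": force on a finger pad.
Only numpy, scipy, OpenCV 4.12 (cv2) and the standard library are available. Lean on these libraries where they do the work, as an engineer would, in place of code of your own. Each camera call takes 0.05 s, during which the arm holds its last target. There are 200 camera calls.

TASK

Get the shaft ready for cross-drilling: turn it in its V-blocks until the milled flat on its end faces straight up, then slide the locating bar over the flat until its nose rests against the shoulder where the flat ends. Then push the thumb wedge in along its ramp, towards the robot, until it jams the bar fast, and let go; leave the other things on the bench where they are.

Things in the scene. Friction and masses are not known exactly. Their poses are not given: they have to be found in the camera images.
- fixture: drilling fixture bolted to the bench, green base plate 110 x 315 mm, 16 thick. Origin on the bench under the shaft's flatted end face; z up, y along shaft and bar, from the shaft towards the bar's guide, x roughly away from the robot. Shaft axis at x 0, 85 mm up. V-blocks 64 wide, 28 long (y) at y -111 and -59, each with a stirrup clamp over the shaft, within 51 mm of its axis
- shaft (a joint): turn of the shaft about its axis (rad): 0 = flat straight up, positive = flat leaning to the fixture's +x; range -1.6..1.6. It can only turn in its V-blocks; the stirrups nip it, so it stays as left (0.2 N m to turn). Steel, 40 mm diameter, 200 long, fixture y -200 to 0; flat 6 mm deep, 28 wide, over the last 38 mm. The bar clears a level flat by 1.5 mm and passes only within about 0.1 rad
- shaft_grip (a point): point on the shaft's axis (85 mm up, fixture y -165), in the middle of the 75 mm of plain round shaft that stick out free beyond the V-blocks: there the shaft can be gripped across its 40 mm diameter and turned by tilting the gripper about the shaft's axis
- guide (a point): centre of the top of the guide's roofed portal, 151.5 mm above the bench, at fixture x 0, y 55. Portal 64 (x) x 54 (y) mm; the bar passes under it along y, the wedge under its sloping roof along x, over the bar. The guide block below is 64 wide, fixture y 15..160, with a groove: floor 100.5 mm up, side walls 112.5 mm up
- bar: loose steel locating bar in the guide's groove (0.75 mm play each side), 24 wide, 200 long, 20 high, 0.75 kg; origin at the middle of the underside of its nose end, its y runs from nose to tail. It slides along the fixture's y with about 5 N; towards -y it goes over the flat. Its top is 120.5 mm above the bench
- bar_lug (a point): upright lug on the bar's tail, 24 wide (x), 14 thick (y), rising 34 mm above the bar's top, to 154.5 mm above the bench; this point lies in its middle, 20 mm above the bar's top and 193 mm behind the nose face. Push or pinch it to slide the bar
- bar_nose (a point): middle of the bar's nose face, 10 mm above its underside
- shoulder (a point): where the flat ends and the shaft is round again, at fixture y -38, straight above the shaft's axis: the bar's nose stops against it
- wedge: steel thumb wedge lying crosswise (along fixture x) over the bar, 130 long, 30 wide, 10 to 28 thick, top sloping 8 degrees. Origin on its underside. It only slides along the roof's ramp: pushed to fixture -x it sinks 0.14 of its travel. It starts 2 to 5 mm above the bar's top; it jams when its underside meets the bar, origin at about fixture x 0, 120.5 mm up
- wedge_tab (a point): upright thumb tab at the wedge's thick end, on the fixture's +x side: 12 thick (x), 34 wide (y), from 4 to 48 mm above the wedge's underside; this point lies in its middle, 36 mm above the underside, 91 mm from the wedge's origin. The wedge slides with about 4 N; pushed to 15 N, or some 6 mm past first touch, it jams and stays by itself
- hammer: hammer lying at the left of the bench, 260 mm long: leave alone
- spray: upright bottle, 68 mm diameter, 190 mm high: leave alone
- nut_bin: open bin of nuts, 110 x 160 x 50 mm: leave alone
- wrench: wrench lying at the left of the bench, 220 mm long: leave alone
Things that resemble listed ones, but are neither listed nor needed, are in the scene too. What is shaped like the bar but black, orange or purple is not meant.

How it is judged:
By the outcome, as a careful person would: the job done as asked, in the order asked, and still so for the second after the job is handed in, with the robot touching nothing.
It also fails if it takes over 61 s, if anything falls off the work surface, if the arm or the gripper's body presses on something with over 40 N, if the wrist force passes 120 N, or if a joint passes its speed limit or range.

## Working session

There is one attempt and no reset: what is moved stays moved. The work goes in short steps, Python scripts to look and compute and a tool call to move; the robot and the scene stay as the last step left them, time stands still between calls to the robot, and variables do not carry over. Pictures are saved under pics/ and viewed, at most 10 in all, crops included, and the job is handed in when it is done.

Besides the shell and the picture viewer there is one more tool, called after ">>>" by a JSON object that holds its "method" and its "body", one argument or row to a line. jog_arm: Moves the arm, as the interface text tells. Its arguments: {"type":"object","properties":{"deltas":{"type":"array"},"force":{"type":"number"}},"required":["deltas"]}

```bash
mkdir -p pics; python3 - <<'E'
from plant import r
import cv2,numpy as np
a=r.capture("scene");b=r.capture("side")
cv2.imwrite("pics/scene.png",a);cv2.imwrite("pics/side.png",b)
for n in("scene","side","wrist"):
    i=r.camera_info(n);print(n,{k:(np.round(v,4).tolist()) for k,v in i.items()})
print(r.get_state())
E
```

```text
scene {'fx': 393.5685, 'fy': 393.5685, 'cx': 323.2378, 'cy': 202.4058, 'view': [[0.8401, 0.5423, 0.009, -0.3876], [-0.4287, 0.6538, 0.6234, 0.1328], [0.3322, -0.5276, 0.7818, -1.7168], [0.0, 0.0, 0.0, 1.0]]}
side {'fx': 362.1096, 'fy': 362.1096, 'cx': 319.6528, 'cy': 200.7484, 'view': [[-0.7886, -0.6149, -0.0045, 0.3527], [0.4346, -0.5626, 0.7032, -0.2883], [-0.435, 0.5526, 0.7109, -1.0994], [0.0, 0.0, 0.0, 1.0]]}
wrist {'fx': 316.8952, 'fy': 316.8952, 'cx': 314.3321, 'cy': 196.3165, 'view': [[-0.4498, 0.8931, 0.0008, 0.6751], [-0.8649, -0.4354, -0.2497, 0.0324], [-0.2227, -0.113, 0.9683, -0.3877], [0.0, 0.0, 0.0, 1.0]]}
{'time_s': 0.1, 'joints': array([-4.67486241e+01,  2.05885244e+01,  6.39023615e-01, -1.63080683e-02,
       -7.01361949e+01, -1.65060572e+01]), 'qd': array([ 0.10074954, -0.09436618,  0.1552302 ,  0.00153504,  0.00991806,
        0.04818986]), 'joint_torque': array([-1.43083442e-03, -5.84160769e+01,  2.93749523e+01,  7.01551393e+00,
        1.01525907e-02, -8.25574352e-05]), 'tcp_pos': array([ 0.30354599, -0.60244116,  0.24470739]), 'eef_rot': array([ 1.79913480e+02, -9.65003253e-03, -1.53260227e+02]), 'contact_force': array([-0.46703738, -0.26974546, -0.16042623]), 'moment': array([-0.04627523, -0.00539786,  0.01088406]), 'gripper_force': 0.0, 'gripper_width': 0.0877589576645141}
```

View pics/scene.png

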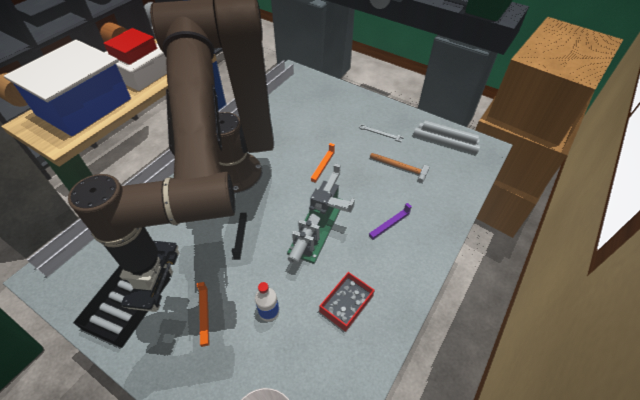

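View pics/side.png

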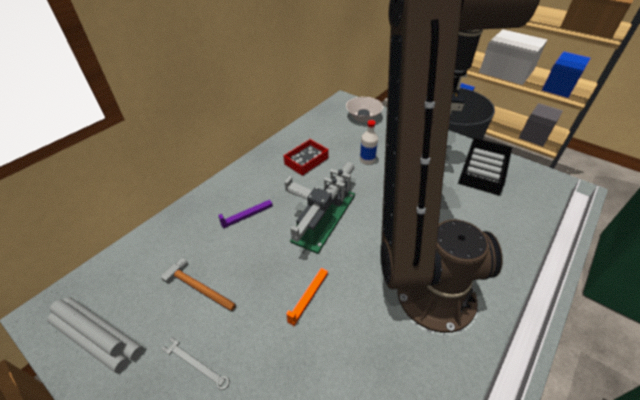

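The scene shows the green fixture at about (318,222) with the steel shaft end at (296,258), the guide near (325,197) and the wedge tab near (347,206). In the side view it sits at about (323,205).

Things that could be mistaken for the bar: orange (324,162), orange (203,313), black (240,235) and purple (390,220). The steel one in the fixture groove (lug about (336,172)) is the right one. I'll check it in a close crop.

```bash
python3 - <<'E'
import cv2,numpy as np
a=cv2.imread("pics/scene.png")[155:275,280:360];b=cv2.imread("pics/side.png")[155:275,280:360]
o=np.hstack([cv2.resize(i,None,fx=5,fy=5,interpolation=cv2.INTER_CUBIC) for i in(a,b)])
cv2.imwrite("pics/crop1.png",o)
E
```

```text
(no output)
```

View pics/crop1.png

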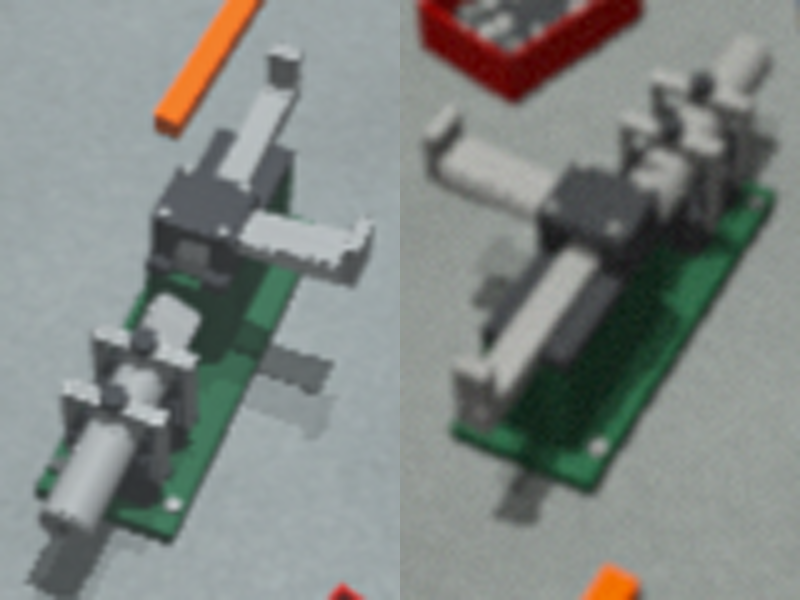

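The crop confirms the target. The steel bar lies under the grey portal with its lug at crop (284,53) in the scene half and (475,370) in the side half. The wedge tab is on the +x side at (362,230) and (440,118). Next I'll fit the fixture pose.

```bash
cat > h.py <<'E'
import numpy as np,cv2
from scipy.optimize import least_squares
from plant import r
def proj(info,P):
    V=np.array(info["view"]);P=np.atleast_2d(P);c=P@V[:3,:3].T+V[:3,3]
    return np.c_[info["cx"]+info["fx"]*c[:,0]/-c[:,2],info["cy"]-info["fy"]*c[:,1]/-c[:,2]]
def F2W(p,P):
    P=np.atleast_2d(P);c,s=np.cos(p[2]),np.sin(p[2])
    return np.c_[p[0]+c*P[:,0]-s*P[:,1],p[1]+s*P[:,0]+c*P[:,1],P[:,2]]
def tri(obs): # [(info,(u,v))]
    return least_squares(lambda X:np.concatenate([proj(i,X)[0]-np.array(uv) for i,uv in obs]),[.5,0,.1]).x
E
python3 - <<'E'
from h import *
S=r.camera_info("scene");D=r.camera_info("side")
g=.1515
sc=lambda u,v:(280+u/5,155+v/5)
sd=lambda u,v:(280+(u-400)/5,155+v/5)
obs=[(S,sc(153,212),(-.032,.028,g)),(S,sc(240,237),(.032,.028,g)),(S,sc(262,185),(.032,.082,g)),(S,sc(178,172),(-.032,.082,g)),
(D,sd(580,165),(.032,.028,g)),(D,sd(655,190),(-.032,.028,g)),(D,sd(625,240),(-.032,.082,g)),(D,sd(537,205),(.032,.082,g)),
(S,sc(172,541),(.055,'a',.016)),(S,sc(38,492),(-.055,'a',.016)),(D,sd(455,430),(.055,'b',.016)),(D,sd(592,490),(-.055,'b',.016)),(D,sd(775,192),(-.055,'a',.016))]
def f(q):
    o=[]
    for i,uv,P in obs:
        y={'a':q[3],'b':q[3]+.315}.get(P[1],P[1]);o.append(proj(i,F2W(q,[P[0],y,P[2]]))[0]-uv)
    return np.concatenate(o)
X=tri([(S,np.mean([o[1] for o in obs[:4]],0)),(D,np.mean([o[1] for o in obs[4:8]],0))]);print("portal top",X)
b=min((least_squares(f,[X[0],X[1],t,-.15],loss='soft_l1') for t in(-1,0,1)),key=lambda s:s.cost)
print(b.x,np.degrees(b.x[2]));print(f(b.x).reshape(-1,2).round(1).tolist())
p=b.x
for n,a,c in(("lugtop",(284,53),(475,370)),("tabtop",(362,230),(440,118))):
    X=tri([(S,sc(*a)),(D,sd(*c))]);c_,s_=np.cos(p[2]),np.sin(p[2]);d=X[:2]-p[:2]
    print(n,X.round(4),"fix",(c_*d[0]+s_*d[1]).round(4),(-s_*d[0]+c_*d[1]).round(4))
print("flat mid",F2W(p,[0,-.019,.099]))
E
```

```text
portal top [ 0.45467155 -0.00797823  0.14964857]
[ 0.46478896 -0.06110711  0.20687356 -0.14188987] 11.852981865206445
[[-0.7, 0.2], [-1.7, 0.2], [-1.0, -0.0], [-0.3, -2.2], [-1.7, -1.1], [0.6, -0.4], [-0.5, 0.1], [-0.5, 1.0], [0.6, -1.2], [-0.4, -0.9], [-1.3, -0.8], [0.3, -1.3], [-0.2, -1.2]]
lugtop [0.4231 0.1523 0.149 ] fix 0.003 0.2174
tabtop [0.5721 0.0139 0.1735] fix 0.1204 0.0514
flat mid [[ 0.46869158 -0.07970199  0.099     ]]
```

>>> {"method": "jog_arm", "body": {
  "deltas": [
    [[1, 0, 0, 3.0, 0], [1, 1.3, 4.7, 0, 0.11], [1, 1.3, 4.7, 0, 0.11], [1, 1.3, 4.7, 0, 0.11], [1, 1.3, 4.7, 0, 0.11], [1, 1.3, 4.7, 0, 0.11], [1, 1.3, 4.7, 0, 0.11], [1, 1.3, 4.7, 0, 0.11]]
  ]
}}

```text
time_s: 1.1
tcp_pos: [0.3947, -0.2722, 0.2754]
eef_rot: [180.0, 0.0, -108.9]
contact_force: [1.1, -0.0, 0.3]
gripper_width: 0.0879
gripper_force: 0.0
```

>>> {"method": "jog_arm", "body": {
  "deltas": [
    [[-1, 1.3, 4.7, 0, 0.11], [-1, 1.3, 4.7, 0, 0.11], [-1, 1.3, 4.7, 0, 0.11], [-1, 1.3, 4.7, 0, 0.11], [-1, 1.3, 4.7, -1, 0.11], [-1, 0, 0, -1, 0], [-1, 0, 0, 0, 0]]
  ]
}}

```text
time_s: 1.98
tcp_pos: [0.459, -0.0389, 0.2546]
eef_rot: [179.9, -0.0, -77.6]
contact_force: [0.2, 0.3, 0.1]
gripper_width: 0.0231
gripper_force: 0.0
```

```bash
python3 - <<'E'
from h import *
import pickle
s=r.get_state();i=r.camera_info("wrist");a=r.capture("wrist");cv2.imwrite("pics/w1.png",a)
pickle.dump(i,open("w1.pkl","wb"))
print(s["time_s"],s["tcp_pos"],s["eef_rot"],s["gripper_width"])
p=[.4648,-.0611,.2069]
for n,P in dict(flat0=(0,0,.099),sh=(0,-.038,.105),p1=(-.032,.028,.1515),p2=(.032,.028,.1515),p3=(.032,.082,.1515),p4=(-.032,.082,.1515),lug=(0,.217,.1545),tab=(.12,.055,.174),end=(0,-.2,.105)).items(): print(n,proj(i,F2W(p,P)).round(0))
E
```

```text
1.975 [ 0.45895199 -0.03886885  0.25460954] [ 1.79865321e+02 -4.17266922e-03 -7.76207829e+01] 0.023072941091080865
flat0 [[315. 164.]]
sh [[315. 122.]]
p1 [[355. 209.]]
p2 [[274. 208.]]
p3 [[276. 270.]]
p4 [[352. 271.]]
lug [[313. 404.]]
tab [[153. 251.]]
end [[317. -98.]]
```

View pics/w1.png

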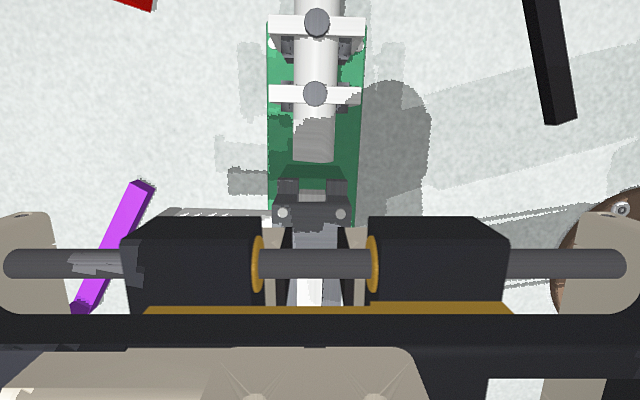

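The wrist view has the shaft running up at column 315, stirrup bars at rows 25 and 93, the flatted end at about (313,140) partly in shade, and the portal edge near row 208. I'll enlarge it.

```bash
python3 - <<'E'
import cv2
a=cv2.imread("pics/w1.png")[80:230,215:415]
a=cv2.convertScaleAbs(a,alpha=1.2,beta=15)
cv2.imwrite("pics/w1c.png",cv2.resize(a,None,fx=4,fy=4,interpolation=cv2.INTER_CUBIC))
E
```

```text
(no output)
```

View pics/w1c.png

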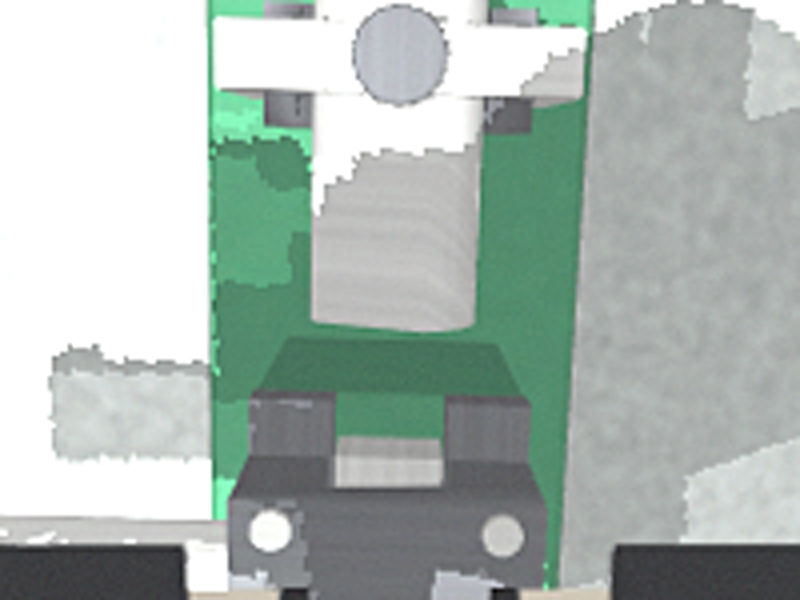

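The flat leans roughly 0.35 rad towards +x: in the crop its end chord is straight from (312,320) to about (435,330), then round. The bar's nose shows at (388,460). The jog cannot tilt the tool, so I will press the closed fingertips (42 mm wide across) down on the flat while dragging towards -x, which levels it.

>>> {"method": "jog_arm", "body": {
  "deltas": [
    [[-1, 0.7, -1.4, -1, -0.01], [-1, 0.7, -1.4, -2, 0], [-1, 0.8, -1.4, -3, 0], [-1, 0, 0, -3, 0], [-1, 0, 0, -2.5, 0], [-1, 0, 0, -1, 0], [-1, 0, 0, 0, 0]]
  ]
}}

```text
time_s: 2.9
tcp_pos: [0.4816, -0.0817, 0.1303]
eef_rot: [179.9, -0.0, -78.3]
contact_force: [0.3, -0.2, 0.6]
gripper_width: 0.0005
gripper_force: 0.0
```

```bash
python3 - <<'E'
from h import *
import pickle
s=r.get_state();i=r.camera_info("wrist");a=r.capture("wrist");b=r.capture("side")
pickle.dump(i,open("w2.pkl","wb"))
cv2.imwrite("pics/w2full.png",a)
A=cv2.resize(a[80:280,190:440],None,fx=2.6,fy=2.6,interpolation=cv2.INTER_CUBIC)
cv2.imwrite("pics/w2.png",A);print(s["tcp_pos"],s["contact_force"],s["gripper_width"])
E
```

```text
[ 0.48158023 -0.08168272  0.13026918] [ 0.27968752 -0.19525906  0.57551603] 0.0005491651184645421
```

View pics/w2.png

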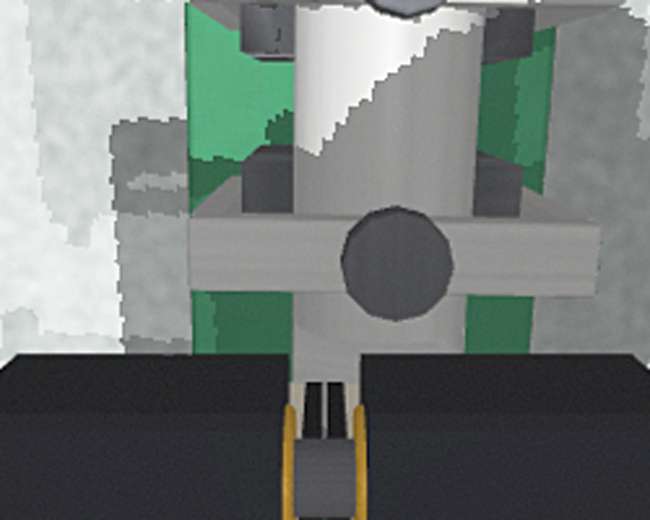

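The crop shows the tool 10 mm to the +x side of the shaft's axis (shaft centre about column 380, tool 325), as planned. Now press and drag.

>>> {"method": "jog_arm", "body": {
  "deltas": [
    [[-1, 0, 0, -0.3, 0], [-1, 0, 0, -0.2, 0], [-1, 0, 0, -0.2, 0], [-1, 0, 0, 0, 0]]
  ]
}}

```text
time_s: 3.5
tcp_pos: [0.4816, -0.0807, 0.1235]
eef_rot: [180.0, 0.0, -78.2]
contact_force: [-0.4, 0.4, 0.6]
gripper_width: 0.0
gripper_force: 0.0
```

>>> {"method": "jog_arm", "body": {
  "deltas": [
    [[-1, -0.2, -0.04, -0.1, 0], [-1, -0.2, -0.04, -0.1, 0], [-1, 0, 0, 0, 0]]
  ]
}}

```text
time_s: 3.88
tcp_pos: [0.4776, -0.0816, 0.1216]
eef_rot: [180.0, 0.0, -78.2]
contact_force: [1.2, -0.5, 0.3]
gripper_width: 0.0005
gripper_force: 0.0
```

>>> {"method": "jog_arm", "body": {
  "deltas": [
    [[-1, -0.2, -0.04, -0.1, 0], [-1, -0.2, -0.04, -0.1, 0], [-1, 0, 0, 0, 0]]
  ]
}}

```text
time_s: 4.25
tcp_pos: [0.477, -0.0817, 0.1213]
eef_rot: [-179.6, -0.0, -78.1]
contact_force: [6.9, 2.1, 5.0]
gripper_width: 0.0003
gripper_force: 3.6
```

>>> {"method": "jog_arm", "body": {
  "deltas": [
    [[-1, -0.2, -0.04, -0.05, 0], [-1, -0.2, -0.04, -0.05, 0], [-1, 0, 0, 0, 0]]
  ]
}}

```text
time_s: 4.62
tcp_pos: [0.4746, -0.0823, 0.1209]
eef_rot: [-179.4, -0.1, -78.1]
contact_force: [8.9, 1.8, 5.1]
gripper_width: 0.0004
gripper_force: 4.2
```

>>> {"method": "jog_arm", "body": {
  "deltas": [
    [[-1, -0.2, -0.04, -0.1, 0], [-1, -0.2, -0.04, -0.1, 0], [-1, 0, 0, 0, 0]]
  ]
}}

```text
time_s: 5.0
tcp_pos: [0.4706, -0.0831, 0.1191]
eef_rot: [-179.4, -0.1, -78.1]
contact_force: [6.9, 1.3, 8.3]
gripper_width: 0.0007
gripper_force: 5.3
```

>>> {"method": "jog_arm", "body": {
  "deltas": [
    [[-1, -0.1, -0.02, -0.2, 0], [-1, -0.1, -0.02, -0.2, 0], [-1, 0, 0, 0, 0]]
  ]
}}

```text
time_s: 5.38
tcp_pos: [0.4695, -0.0834, 0.1181]
eef_rot: [-179.3, -0.1, -78.0]
contact_force: [-3.4, 8.0, 41.1]
gripper_width: 0.0005
gripper_force: 20.8
```

Upward force jumped to 41 N with the tips at z 0.099, which matches a flush, level flat. I'll lift off, look at it, then go over to the lug.

>>> {"method": "jog_arm", "body": {
  "deltas": [
    [[-1, 0, 0, 1, 0], [-1, 0, 0, 3, 0], [-1, 0, 0, 4.5, 0], [-1, -0.4, 2.0, 4.5, 0], [-1, -0.4, 2.0, 0, 0], [-1, 0, 0, 0, 0]]
  ]
}}

```text
time_s: 6.12
tcp_pos: [0.455, -0.0438, 0.2427]
eef_rot: [-180.0, 0.0, -78.1]
contact_force: [-0.4, 0.1, 0.0]
gripper_width: 0.0004
gripper_force: 0.0
```

```bash
python3 - <<'E'
from h import *
import pickle
s=r.get_state();i=r.camera_info("wrist");a=r.capture("wrist");pickle.dump(i,open("w3.pkl","wb"))
cv2.imwrite("pics/w3full.png",a);print(s["tcp_pos"],s["contact_force"])
E
```

```text
[ 0.45504038 -0.04375613  0.24267769] [-0.43475508  0.0571031   0.04005438]
```

>>> {"method": "jog_arm", "body": {
  "deltas": [
    [[-1, -0.9, 4.7, 0, 0], [-1, -0.9, 4.7, 0, 0], [-1, -0.9, 4.7, 0, 0], [-1, -0.9, 4.7, 0, 0], [-1, -0.9, 4.7, 0, 0], [-1, 0, 0, 0, 0]]
  ]
}}

```text
time_s: 6.92
tcp_pos: [0.4103, 0.1923, 0.2416]
eef_rot: [179.9, -0.1, -78.0]
contact_force: [1.1, -0.3, -1.1]
gripper_width: 0.0005
gripper_force: 0.0
```

```bash
python3 - <<'E'
from h import *
import pickle
s=r.get_state();i=r.camera_info("wrist");a=r.capture("wrist");pickle.dump(i,open("w4.pkl","wb"))
cv2.imwrite("pics/w4full.png",a);print(s["tcp_pos"])
b=cv2.imread("pics/w3full.png")
cv2.imwrite("pics/w34.png",np.hstack([cv2.resize(x[40:240,215:415],None,fx=2,fy=3,interpolation=cv2.INTER_CUBIC) for x in(b,a)]))
E
```

```text
[0.41029898 0.19229146 0.2416226 ]
```

View pics/w34.png

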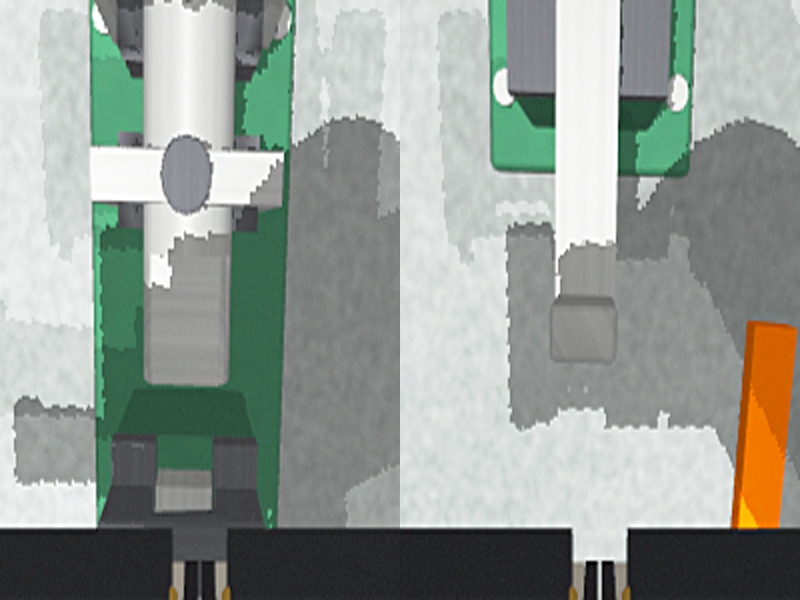

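Left half: the flat now looks symmetric (edges at crop 150 and 225, end at row 383), so it is level. Right half: the lug's top is at crop columns 551–616, rows 305–362. Next I'll locate the lug.

```bash
python3 - <<'E'
from h import *
import pickle
def back(i,uv,z):
    return least_squares(lambda q:proj(i,[q[0],q[1],z])[0]-uv,[.43,.1]).x
i4=pickle.load(open("w4.pkl","rb"));i3=pickle.load(open("w3.pkl","rb"))
S=r.camera_info("scene")
q=back(i4,(306.8,160.7),.1545);m=back(i4,(306.8,151.2),.1545);print("lug back edge",q,"mid",m)
print("height check (scene+wrist)",tri([(i4,(306.8,151.2)),(S,(280+284/5,155+54/5))]))
e=back(i3,(215+187/2,40+383/3),.099);n=back(i3,(215+184/2,40+470/3),.1205);print("shaft end",e,"nose top",n)
d=m-e;t=np.arctan2(-d[0],d[1]);print("yaw",np.degrees(t),"dist end-lug",np.hypot(*d),"end-nose",np.hypot(*(n-e)))
E
```

```text
lug back edge [0.42421123 0.15896293] mid [0.42557353 0.15234622]
height check (scene+wrist) [0.42553706 0.15293441 0.14905112]
shaft end [ 0.46595323 -0.06299871] nose top [ 0.4625287  -0.04192201]
yaw 10.62030662635183 dist end-lug 0.21909805745429475 end-nose 0.021353091995148458
```

>>> {"method": "jog_arm", "body": {
  "deltas": [
    [[-1, 0.5, 0, -3.5, 0.0], [-1, 0, 0, -3.5, 0], [-1, 0, 0, -2.5, 0], [-1, 0.2, -1.0, 0, 0], [-1, 0.1, -0.5, 0, 0], [-1, 0.1, -0.5, 0, 0], [-1, 0, 0, 0, 0]]
  ]
}}

```text
time_s: 7.85
tcp_pos: [0.4202, 0.1704, 0.1484]
eef_rot: [-179.9, 0.1, -78.2]
contact_force: [0.8, 0.1, -0.8]
gripper_width: 0.0002
gripper_force: 0.0
```

>>> {"method": "jog_arm", "body": {
  "deltas": [
    [[-1, 0.06, -0.3, 0, 0], [-1, 0.12, -0.6, 0, 0], [-1, 0.12, -0.6, 0, 0], [-1, 0.12, -0.6, 0, 0], [-1, 0.12, -0.6, 0, 0], [-1, 0.12, -0.6, 0, 0], [-1, 0, 0, 0, 0]]
  ]
}}

```text
time_s: 8.72
tcp_pos: [0.427, 0.1385, 0.1483]
eef_rot: [-179.9, 0.1, -78.2]
contact_force: [-1.4, 5.2, 4.2]
gripper_width: 0.0001
gripper_force: 2.3
```

>>> {"method": "jog_arm", "body": {
  "deltas": [
    [[-1, 0.1, -0.5, 0, 0], [-1, 0.1, -0.5, 0, 0], [-1, 0.1, -0.5, 0, 0], [-1, 0.1, -0.5, 0, 0], [-1, 0, 0, 0, 0]]
  ]
}}

```text
time_s: 9.35
tcp_pos: [0.4308, 0.1187, 0.1482]
eef_rot: [-179.9, 0.1, -78.2]
contact_force: [-3.0, 6.2, 5.1]
gripper_width: 0.0001
gripper_force: 3.3
```

>>> {"method": "jog_arm", "body": {
  "deltas": [
    [[-1, 0.06, -0.3, 0, 0], [-1, 0.06, -0.3, 0, 0], [-1, 0, 0, 0, 0]]
  ]
}}

```text
time_s: 9.72
tcp_pos: [0.4319, 0.1129, 0.1482]
eef_rot: [-179.9, 0.1, -78.2]
contact_force: [-4.2, 7.4, 5.2]
gripper_width: 0.0006
gripper_force: 4.1
```

>>> {"method": "jog_arm", "body": {
  "deltas": [
    [[-1, 0.04, -0.2, 0, 0], [-1, 0.04, -0.2, 0, 0], [-1, 0, 0, 0, 0]]
  ]
}}

```text
time_s: 10.1
tcp_pos: [0.4327, 0.1091, 0.1482]
eef_rot: [-179.9, 0.1, -78.2]
contact_force: [-5.6, 7.9, 6.7]
gripper_width: 0.0001
gripper_force: 4.7
```

>>> {"method": "jog_arm", "body": {
  "deltas": [
    [[-1, 0.03, -0.15, 0, 0], [-1, 0.03, -0.15, 0, 0], [-1, 0, 0, 0, 0]]
  ]
}}

```text
time_s: 10.48
tcp_pos: [0.4331, 0.1074, 0.1483]
eef_rot: [-179.9, 0.3, -78.2]
contact_force: [-9.9, 15.7, 8.2]
gripper_width: 0.0002
gripper_force: 9.1
```

>>> {"method": "jog_arm", "body": {
  "deltas": [
    [[-1, 0, -0.15, 0, 0], [-1, 0, -0.1, 0, 0], [-1, 0, 0, 0, 0]]
  ]
}}

```text
time_s: 10.85
tcp_pos: [0.4332, 0.1071, 0.1484]
eef_rot: [-179.8, 0.5, -78.2]
contact_force: [-14.8, 27.9, 8.7]
gripper_width: 0.0007
gripper_force: 15.4
```

The bar stopped firmly at 28 N after 62 mm of travel, so the nose is on the shoulder. I'll back off and go round to the wedge tab.

>>> {"method": "jog_arm", "body": {
  "deltas": [
    [[-1, -0.1, 0.7, 0, 0], [-1, -0.3, 1.5, 1.0, 0], [-1, 0, 0, 4, 0], [-1, 1.0, 0, 4, 0], [-1, 4.2, -2.2, 0, 0], [-1, 4.7, -2.5, 0, 0], [-1, 4.7, -2.5, 0, 0], [-1, 4.7, -2.5, 0, 0]]
  ]
}}

```text
time_s: 11.85
tcp_pos: [0.6233, 0.0263, 0.238]
eef_rot: [180.0, -0.0, -78.2]
contact_force: [-0.0, 0.8, 0.2]
gripper_width: 0.0003
gripper_force: 0.0
```

>>> {"method": "jog_arm", "body": {
  "deltas": [
    [[-1, 0, 0, 0, 0], [-1, 0, 0, 0, 0]]
  ]
}}

```text
time_s: 12.1
tcp_pos: [0.6215, 0.027, 0.2372]
eef_rot: [179.9, -0.0, -78.2]
contact_force: [0.3, -0.5, 0.0]
gripper_width: 0.0008
gripper_force: 0.0
```

```bash
python3 - <<'E'
from h import *
a=r.capture("scene");b=r.capture("side")
cv2.imwrite("pics/s2.png",np.hstack([cv2.resize(x,None,fx=5,fy=5,interpolation=cv2.INTER_CUBIC) for x in(a[155:275,280:360],b[155:275,280:360])]))
E
```

```text
(no output)
```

View pics/s2.png

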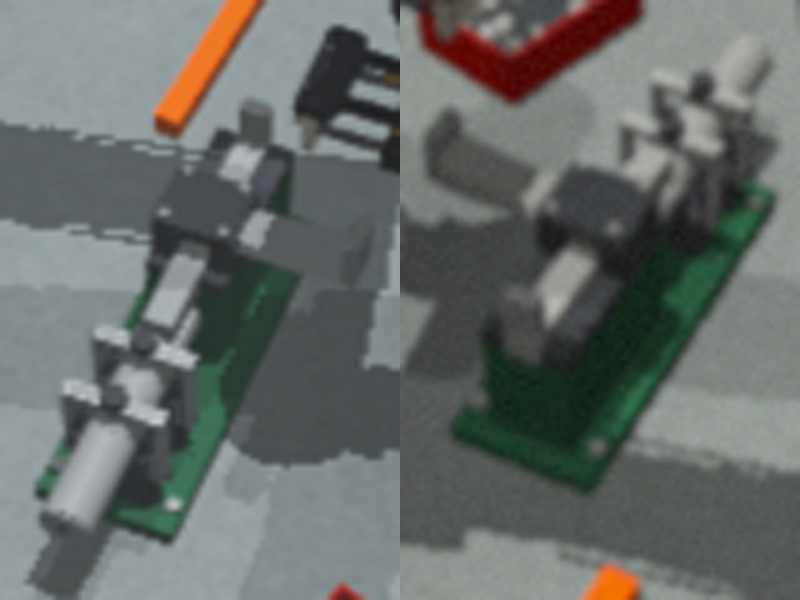

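The bar's nose now lies over the flat at crop (170,300), and the wedge tab is unmoved at (360,232) and (440,120). I'll lower beside the tab and push.

>>> {"method": "jog_arm", "body": {
  "deltas": [
    [[-1, 0, 0, -3, 0], [-1, 0, 0, -3, 0], [-1, 0, 0, -1, 0], [-1, -1.0, -0.2, 0, 0], [-1, -0.5, -0.1, 0, 0], [-1, 0, 0, 0, 0]]
  ]
}}

```text
time_s: 12.95
tcp_pos: [0.607, 0.0242, 0.1691]
eef_rot: [-179.9, 0.0, -78.2]
contact_force: [-1.3, 0.8, -0.0]
gripper_width: -0.0
gripper_force: 0.0
```

>>> {"method": "jog_arm", "body": {
  "deltas": [
    [[-1, -0.5, -0.1, 0, 0], [-1, -0.5, -0.1, 0, 0], [-1, -0.5, -0.1, 0, 0], [-1, 0, 0, 0, 0]]
  ]
}}

```text
time_s: 13.45
tcp_pos: [0.5919, 0.0211, 0.1678]
eef_rot: [-180.0, 0.0, -78.2]
contact_force: [0.5, 0.4, 0.6]
gripper_width: 0.0004
gripper_force: 0.3
```

>>> {"method": "jog_arm", "body": {
  "deltas": [
    [[-1, -0.4, -0.08, 0, 0], [-1, -0.4, -0.08, 0, 0], [-1, -0.4, -0.08, -0.05, 0], [-1, 0, 0, 0, 0]]
  ]
}}

```text
time_s: 13.95
tcp_pos: [0.5793, 0.0186, 0.167]
eef_rot: [180.0, 0.0, -78.2]
contact_force: [0.6, 1.2, -1.5]
gripper_width: 0.0003
gripper_force: 0.8
```

>>> {"method": "jog_arm", "body": {
  "deltas": [
    [[-1, -0.3, -0.06, -0.04, 0], [-1, -0.3, -0.06, -0.04, 0], [-1, -0.2, -0.04, -0.03, 0], [-1, 0, 0, 0, 0]]
  ]
}}

```text
time_s: 14.45
tcp_pos: [0.5716, 0.0171, 0.1659]
eef_rot: [180.0, 0.0, -78.2]
contact_force: [1.9, 1.9, -1.5]
gripper_width: 0.0005
gripper_force: 1.1
```

>>> {"method": "jog_arm", "body": {
  "deltas": [
    [[-1, -0.3, -0.06, -0.04, 0], [-1, -0.3, -0.06, -0.04, 0], [-1, 0, 0, 0, 0]]
  ]
}}

```text
time_s: 14.82
tcp_pos: [0.5661, 0.0161, 0.1653]
eef_rot: [-180.0, 0.0, -78.2]
contact_force: [4.3, 2.5, -1.5]
gripper_width: 0.0005
gripper_force: 2.1
```

>>> {"method": "jog_arm", "body": {
  "deltas": [
    [[-1, -0.2, -0.04, -0.03, 0], [-1, -0.2, -0.04, -0.03, 0], [-1, 0, 0, 0, 0]]
  ]
}}

```text
time_s: 15.2
tcp_pos: [0.5655, 0.0161, 0.1655]
eef_rot: [-179.6, 0.0, -78.1]
contact_force: [15.0, 2.8, -6.8]
gripper_width: 0.0007
gripper_force: 6.9
```

>>> {"method": "jog_arm", "body": {
  "deltas": [
    [[-1, -0.15, -0.03, 0, 0], [-1, -0.15, -0.03, 0, 0], [-1, 0, 0, 0, 0]]
  ]
}}

```text
time_s: 15.58
tcp_pos: [0.5651, 0.0162, 0.1661]
eef_rot: [-179.3, 0.0, -78.1]
contact_force: [23.0, 2.7, -11.7]
gripper_width: 0.0007
gripper_force: 10.4
```

>>> {"method": "jog_arm", "body": {
  "deltas": [
    [[-1, 0.6, 0.12, 0, 0], [-1, 2, 0.4, 0, 0], [-1, 3, 0.6, 2, 0], [-1, 2, -2, 5, 0], [-1, 2, -5, 3, 0], [-1, 2, -5, 0, 0], [-1, 0, -5, 0, 0], [-1, 0, 0, 0, 0]]
  ]
}}

```text
time_s: 16.58
tcp_pos: [0.6731, -0.148, 0.2633]
eef_rot: [179.8, 0.0, -78.4]
contact_force: [0.2, -0.4, -0.8]
gripper_width: 0.0001
gripper_force: 0.0
```

```bash
python3 - <<'E'
from h import *
s=r.get_state();print(s["tcp_pos"],s["contact_force"])
a=r.capture("scene");b=r.capture("side")
cv2.imwrite("pics/s3.png",np.hstack([cv2.resize(x,None,fx=5,fy=5,interpolation=cv2.INTER_CUBIC) for x in(a[155:275,280:360],b[155:275,280:360])]))
E
```

```text
[ 0.67310857 -0.14799847  0.26327931] [ 0.17925589 -0.41486641 -0.82938012]
```

View pics/s3.png

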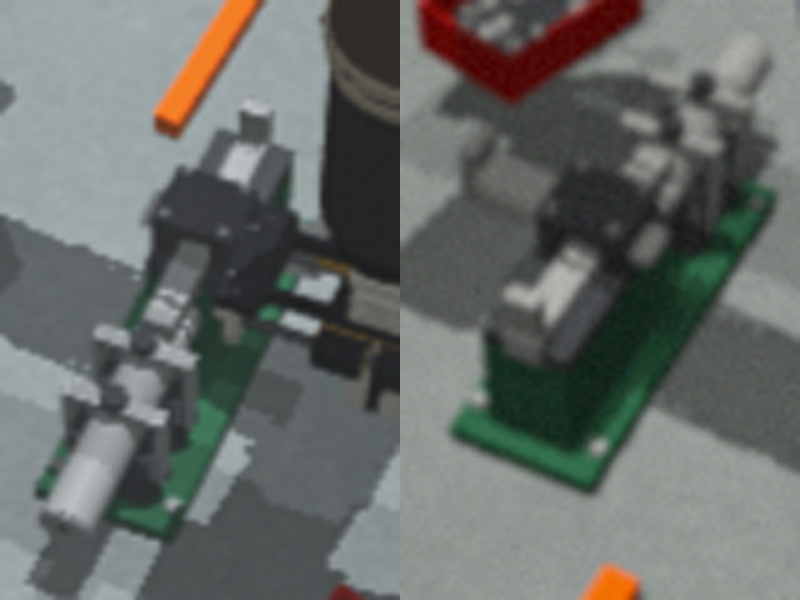

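In the side half the tab moved from (440,120) to about (478,143), the wedge's thin end now shows at (650,240), and the lug is unchanged at about (530,290). I'll check the tab's position and hand in if it fits.

```bash
python3 - <<'E'
from h import *
D=r.camera_info("side")
for u,v,z in((440,118,.172),(478,142,.1685)):
    uv=(280+(u-400)/5,155+v/5)
    q=least_squares(lambda q:proj(D,[q[0],q[1],z])[0]-uv,[.5,0]).x;d=q-[.466,-.063];t=np.radians(11.3)
    print(np.cos(t)*d[0]+np.sin(t)*d[1],-np.sin(t)*d[0]+np.cos(t)*d[1])
s=r.get_state();print(s["time_s"],s["contact_force"])
E
```

```text
0.11869361509821638 0.05278897306578567
0.0860805275874684 0.05900955192436857
16.675 [-1.16776603  1.28481022  0.13389612]
```

```bash
python3 -c "
from plant import r
print(r.close_job())"
```

```text
the job is handed in; nothing more can be done
None
```

The job is handed in at about 16.7 s, with no verdict shown: the shaft's flat was pressed level, the bar stopped firmly against the shoulder at 28 N, and the wedge was pushed to 23 N, where it jammed, with the robot clear of everything.

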